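# Reset the class-recording disk dock

## Robot

A 6-joint arm with a two-finger parallel gripper is mounted at the origin on the work surface. World frame = base frame: x ahead of the robot, y to its left, z up, the work surface at z = 0. Lengths are in m, angles in degrees, forces in N, time in s.
With the tool pointing down it reaches from about 0.25 to 0.725 m from the base axis. Payload 9.7 kg.
Tool frame: the origin (TCP) lies at the very end of the fingers, on their centre line; the grasp point (between the pads) lies 19 mm behind it; z points along the fingers, y is the line along which they close (so a half turn about z gives the same grasp; the last joint's range is limited). The gripper opens to 85 mm and grips with 20 to 120 N. Pads are 22 mm wide; open, the fingers measure 114 mm over their backs; the gripper's body (76 mm by 85 mm) begins 54 mm behind the grasp point. The pads swing forward as they close: fully open they stand 13 mm farther back than shut.
Start: joints at [-66.291, 4.979, 10.078, 95.1, 0, 90], TCP at [0.221, -0.504, 0.194] pointing down, gripper open.
Joint ranges: [-179.16, 179.16], [-48.56, 103.87], [-65.8, 70.77], [-126.05, 130.52], [-82.76, 87.17], [-180, 180]. Speed limits (degrees/s): [127.2, 127.2, 147.25, 180, 180, 180].

## Interface

Orientations are given as [roll, pitch, yaw] about the fixed x, y, z axes, in that order (R = Rz(yaw) Ry(pitch) Rx(roll)).
In Python, from workcell import bot gives the robot as it stands.
- The arm moves only by the tool arm_command, never from a script. Its argument "series" is a list of rows, each a list of 4 numbers: the shift along the tool's x, y, z in m, then the turn about the tool's z in rad. A call has exactly 5 rows; each row is the pose to reach, as a shift and turn from the pose commanded when the call began, along the tool's axes at that moment; what a row does not reach only later rows make up. A row lasts 1/10 s, in which the tool goes at most 50 mm and 8.59 degrees, less where a joint would pass 70% of its speed; a pose out of reach is approached as far as the arm can. A call with a gripper value outside its range is refused whole. "hand" is the finger opening in m, from 0 to 0.0854, set as the call begins (left out, the last holds). The fingers move at their own pace and stop on an object; "grip_force" is the grip in N (left out, the last holds). Time passes only in rows, so rows that repeat a pose let the fingers close, or fill a call up. It gives the time, the measured TCP pose, the force, the opening and the grip force at its end, in the units of the state.
- bot.get_obs(): the state, without advancing time (a new reading comes with each control period).
- bot.camera(name): name is "side" or "top" or "wrist"; returns a dict with "color" (420x560x3 uint8, blue, green, red), "camera_matrix" (3x3 intrinsics, pixels), "xyz" and "orientation" of the camera in the world; the wrist camera has in their place "T_tool_cam" (4x4, takes a point from camera to tool coordinates, whose origin is the TCP and whose axes are the flange's). Camera axes: x right, y up, looking along -z (the intrinsics and any distortion apply to the point x, -y, -z); pixel columns grow to the right and rows downward; lengths in m; the calibration is good to about 2 mm. A picture is of the moment at which its call begins: read the wrist's pose just before it. There is no depth.
- bot.job_done(): hands the job in; it is judged then, once.
Trained networks look in the newest picture that a camera, given by its name, has taken for a name from the list of things; names that differ only in an ending like _2 or _b are one class to them, and where a whole thing is asked for, a point or a joint stands for the part that bears it (a point fixed in the world has none). Each returns a list of dicts, best first, with "confidence" (0 to 1); they miss things now and then, are a little off and sometimes report something else, mostly with a low value. They report only what shows in the picture. A call takes as long as a camera call. They do not tell look-alikes from the thing itself.
- bot.find_in(camera, target): "location" ([column, row] in pixels, amid what is visible of it).
- bot.mark_of(camera, target): "location" ([column, row] in pixels: a listed point, or the origin of a listed thing).
The state is a dict: "time": time; "q": joint angles; "qd": joint speeds; "joint_efforts": joint torques, N m; "ee_pos": TCP position; "tcp_rot": TCP orientation; "wrist_force": force on the tool from outside, world axes, zero at the start; "torque": the same for the moment, N m; "opening": finger opening in m; "grasp_force": force on a finger pad.
Only numpy, scipy, OpenCV 4.12 (cv2) and the standard library are available. Lean on these libraries where they do the work, as an engineer would, in place of code of your own. Each camera call takes 0.05 s, during which the arm holds its last target. There are 200 camera calls.

## Task

The online class is over and the disk dock has to go back to its defaults: first slide the disk straight up out of the dock's slot by its top edge and stand it in the empty slot of the metal rack, let go of it there, so that the reset cannot wipe it. Then take the stylus (the thick plain handle, no bristles; its thin steel shaft is down in the hole) out of the wooden block, reach its tip down through the small round hole in the top of the dock and press the reset button at the bottom of the hole fully down. Finish while still holding the button down with the gripped stylus; do not drop the disk, do not press the dock's raised power button, and leave the spare disk, the brushes and the other things where they are.

Things in the scene. Friction and masses are not known exactly. Their poses are not given: they have to be found in the camera images.
- dock: disk dock, a light grey plastic box fixed to the table, 100 mm deep (its x), 140 mm wide (its y), top 62 mm above the table; origin at the centre of its underside. In its top are one long slot for a disk (13 x 74 mm, along the dock's y, centred at x = +24 mm, floor at z = 32 mm), one small round hole (11 mm across, with a thin dark rim, at x = -26, y = -42 mm) with the reset button deep inside, and one raised black power button (20 mm across, at x = -26, y = +42 mm)
- reset_mouth (a point): centre of the round hole's mouth, in the plane of the dock's top (62 mm above the table). The hole is straight down, 11 mm in diameter with a 2 mm lead-in; the top of the reset button, 8.6 mm across, lies 12 mm below this point and sinks 4 mm more
- reset_button (a joint): reset button at the bottom of the round hole: 0 = up, 0.004 m = fully down; a spring pushes it back (about 1.6 N to start, 4.8 N when fully down, then a hard stop)
- power_button (a joint): raised power button on the dock's top: 0 = up, 0.003 m = fully down (not to be pressed)
- disk_center (a point): centre of the disk that stands in the dock: a flat metal case 9.5 mm thick (its x), 70 mm wide (its y), 100 mm tall (its z); about 0.11 kg. It stands 30 mm deep in the dock's slot with 70 mm showing above the dock, held only by loose walls (3.5 mm play across, 4 mm along)
- disk_foot (a point): middle of the lower edge of that disk, 50 mm below its centre when upright
- rack: metal rack fixed to the table: a base plate 112 mm (its x) by 94 mm (its y), 8 mm thick, origin at the centre of its underside; two slots run along its y, at x = -30 mm (empty) and x = +30 mm (holds the spare disk). Each slot is between two metal fins 80 mm long, is 15 mm wide, open at both ends, and reaches from the plate's top (z = 8 mm) up to 38 mm, above which the fins flare outwards to a mouth about 26 mm wide at z = 44 mm
- free_slot (a point): centre of the floor of the rack's empty slot, 8 mm above the table
- spare_center (a point): centre of the spare disk, same size as the first, standing in the rack's other slot (leave alone)
- block: wooden block fixed to the table, 48 mm (its x) by 160 mm (its y), 56 mm high, origin at the centre of its underside; three upright holes 9 mm across in a row along its y at -55, 0 and +55 mm hold the stylus and two brushes, in any order
- stylus_grip (a point): centre of the stylus's round wooden handle, 40 mm above the block's top; the handle with its brass collar is 14 mm thick and 78 mm long, from 40 mm below this point (where its shoulder rests on the block) to 38 mm above it. The stylus stands upright with a 5 mm steel shaft reaching 50 mm down into the block, is 128 mm long over all and weighs about 35 g; its z axis points from tip to handle
- stylus_tip (a point): rounded end of the stylus's steel shaft, 90 mm below point stylus_grip along the stylus
- brush1: stencil brush standing bristles-up in the wooden block, 136 mm long, bristle head 15 mm thick at the top, 80 mm above the block; origin at its lower end
- brush2: second brush, same as the first; origin at its lower end
- tub: empty clear plastic tub, 96 mm across, 62 mm high; origin at the centre of its underside
- jar: closed glass jar with white cap, 60 mm across, 85 mm high; origin at the centre of its underside
- spool: spool of pink twine, 68 mm across, 74 mm high, standing between the robot and the dock; origin at the centre of its underside
Not all that is in view belongs to the job. Leave any blue or red look-alike of the dock alone.

How it is judged (in metres and radians):
On the way, in this order (a step that is already met when the one before it is completed fails the run):
1. the disk is lifted clear of the dock's slot in the gripper (z of disk_foot in the frame of dock above 0.063 m and contact force between disk and the fingers above 0.5 N), for 0.1 s.
2. the disk stands in the rack's empty slot, released (z of disk_foot in the frame of free_slot between -0.004 and 0.006 m and x of disk_foot in the frame of free_slot between -0.008 and 0.008 m and y of disk_foot in the frame of free_slot between -0.022 and 0.022 m and angle between disk_center's own z axis and vertical below 0.3 rad and contact force between disk and the fingers below 0.05 N), for 0.2 s.
3. the stylus is drawn out of the block in the gripper (height (world z) of stylus_tip above 0.058 m and contact force between stylus and the fingers above 0.5 N), for 0.1 s.
4. the gripped stylus holds the reset button down (value of joint reset_button above 0.003 m and contact force between stylus and reset_button above 1 N and contact force between stylus and the fingers above 1 N), for 0.3 s.
At the end, for the whole second after the job is handed in: The gripped stylus holds the reset button at least 3 of its 4 mm down, pressing with over 1 N; the disk stands at rest, released, in the rack's empty slot: foot within 6 mm of its floor, 8 mm across and 22 mm along of its centre, leaning under 0.3 rad (all of step 2 and all of step 4 and linear speed of disk below 0.02 m/s); the arm keeps its last pose, push and grip.
It fails at once if the reset button is pressed while the disk is still in the dock (value of joint reset_button above 0.002 m and z of disk_foot in the frame of dock below 0.062 m and horizontal distance between disk_foot and dock below 0.06 m).
It fails at once if the power button is pressed (value of joint power_button above 0.0015 m).
It fails at once if the disk is dropped (falls more than about 25 mm) (linear speed of disk above 0.7 m/s and contact force between disk and the fingers below 0.01 N).
It fails at once if the spare disk, a brush or another bystander is moved from its place (distance of spare_center from where it was at the start of the episode above 0.025 m or distance of any of brush1, brush2, tub, jar, spool from where it was at the start of the episode above 0.03 m).
It also fails if it takes over 54 s, if anything falls off the work surface, if the arm or the gripper's body presses on something with over 40 N, if the wrist force passes 120 N, or if a joint passes its speed limit or range.

## Working session

There is one attempt and no reset: what is moved stays moved. The work goes in short steps, Python scripts to look and compute and a tool call to move; the robot and the scene stay as the last step left them, time stands still between calls to the robot, and variables do not carry over. Pictures are saved under pics/ and viewed, at most 10 in all, crops included, and the job is handed in when it is done.

Besides the shell and the picture viewer there is one more tool, called after "Call:" as a command line: name --pt "numbers of a row" for each row, then --argument value for the rest. arm_command: Moves the arm, as the interface text tells. Its arguments: {"type":"object","properties":{"series":{"type":"array"},"hand":{"type":"number"},"grip_force":{"type":"number"}},"required":["series"]}

```bash
mkdir -p pics; ls
cat > h.py <<'E'
import numpy as np, cv2
from workcell import bot
from scipy.spatial.transform import Rotation as R
def cam(n):
    o=bot.get_obs(); c=bot.camera(n); K=np.array(c["camera_matrix"])
    if n=="wrist":
        T=np.array(c["T_tool_cam"]); Rt=R.from_euler('xyz',o["tcp_rot"],degrees=True).as_matrix()
        Rc=Rt@T[:3,:3]; p=Rt@T[:3,3]+np.array(o["ee_pos"])
    else:
        p=np.array(c["xyz"]); Rc=R.from_euler('xyz',c["orientation"],degrees=True).as_matrix()
    return c,K,Rc,p
def ray(v,px):
    c,K,Rc,p=v; d=np.linalg.inv(K)@[px[0],px[1],1]; d=Rc@(d*[1,-1,-1]); return p,d/np.linalg.norm(d)
def atz(v,px,z):
    p,d=ray(v,px); return p+d*(z-p[2])/d[2]
def proj(v,X):
    c,K,Rc,p=v; q=Rc.T@(np.array(X)-p)*[1,-1,-1]; q=K@q; return q[:2]/q[2]
E
python3 - <<'E'
from h import *
print(bot.get_obs())
vs={}
for n in ["top","side","wrist"]:
    v=cam(n); vs[n]=v; cv2.imwrite(f"pics/{n}0.png",v[0]["color"]); print(n,[k for k in v[0] if k!="color"],v[1].tolist(),v[3],v[0].get("orientation"),v[0].get("T_tool_cam"))
Z=dict(dock=0,reset_mouth=.062,disk_center=.082,rack=0,free_slot=.008,spare_center=.058,block=0,stylus_grip=.096,stylus_tip=.006,brush1=0,tub=0,jar=0,spool=0)
for n in ["top","side"]:
  for t,z in Z.items():
    for m in (bot.mark_of,):
      print(n,t,[(np.round(r["location"]).astype(int).tolist(),round(r["confidence"],2),np.round(atz(vs[n],r["location"],z),3).tolist()) for r in m(n,t)])
E
```

```text
pics
{'time': 0.0, 'q': array([-6.62908748e+01,  5.01081404e+00,  1.00351940e+01,  9.51000211e+01,
        1.33068178e-03,  8.99994734e+01]), 'qd': array([ 0.12645194,  0.03359306, -0.00031328, -0.09399087, -0.06665661,
       -0.03510155]), 'joint_efforts': array([-1.02534937e-03, -5.20385206e+01,  4.64804649e+01,  1.61666167e-02,
       -2.30821379e-04,  2.33772357e-05]), 'ee_pos': array([ 0.22104681, -0.50332229,  0.19379248]), 'tcp_rot': array([-1.79924359e+02, -1.33137586e-03,  2.37096501e+01]), 'wrist_force': array([-0.48825112,  0.17489597, -0.65972526]), 'torque': array([ 0.02119509, -0.01415138, -0.02876997]), 'grasp_force': 0.0, 'opening': 0.08514365787109034}
top ['camera_matrix', 'xyz', 'orientation'] [[522.4674905906583, 0.0, 277.11987430731494], [0.0, 522.4674905906583, 220.78743156680196], [0.0, 0.0, 1.0]] [ 0.40589819 -0.04251779  1.25364437] [  3.58403869   1.48137401 -88.84611846] None
side ['camera_matrix', 'xyz', 'orientation'] [[391.6123252571332, 0.0, 272.5553429083934], [0.0, 391.6123252571332, 211.9028764237609], [0.0, 0.0, 1.0]] [-0.02023649  0.6062544   0.54
[... 2113 characters left out ...]
 disk_center []
side rack [([325, 208], 0.95, [0.456, -0.261, 0.0])]
side free_slot [([331, 211], 0.92, [0.426, -0.244, 0.008]), ([241, 191], 0.66, [0.7, -0.176, 0.008])]
side spare_center [([315, 184], 0.69, [0.5, -0.268, 0.058]), ([262, 201], 0.31, [0.552, -0.096, 0.058])]
side block [([162, 332], 0.88, [0.442, 0.325, 0.0])]
side stylus_grip [([174, 268], 0.7, [0.468, 0.264, 0.096])]
side stylus_tip [([319, 184], 0.68, [0.545, -0.369, 0.006])]
side brush1 []
side tub [([117, 266], 0.89, [0.676, 0.264, 0.0]), ([323, 208], 0.2, [0.46, -0.259, 0.0])]
side jar [([260, 184], 0.69, [0.696, -0.261, 0.0]), ([170, 270], 0.15, [0.574, 0.199, 0.0])]
side spool [([282, 273], 0.6, [0.376, 0.052, 0.0])]
```

```bash
python3 -c "
import cv2
a=cv2.imread('pics/top0.png');cv2.imwrite('pics/top0s.png',cv2.resize(a,(800,600),interpolation=cv2.INTER_CUBIC))"
```

```text
(no output)
```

View pics/top0s.png

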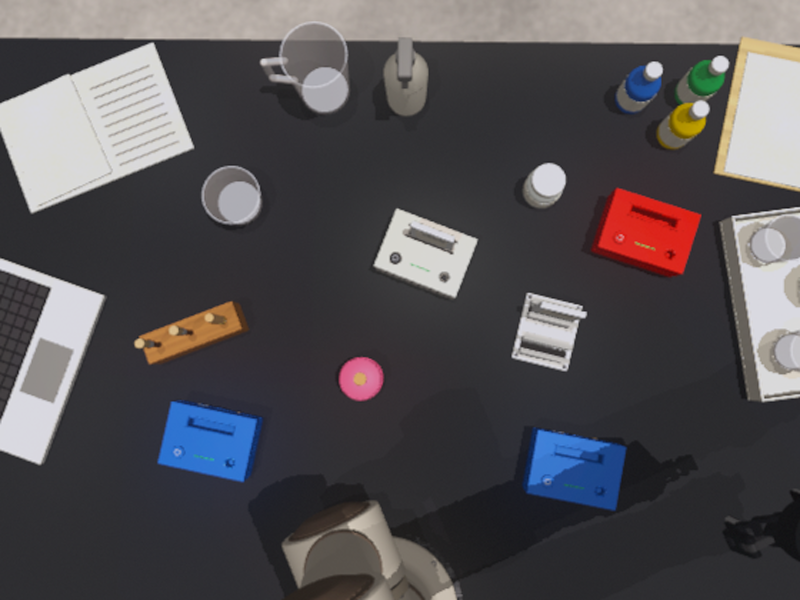

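View pics/side0.png

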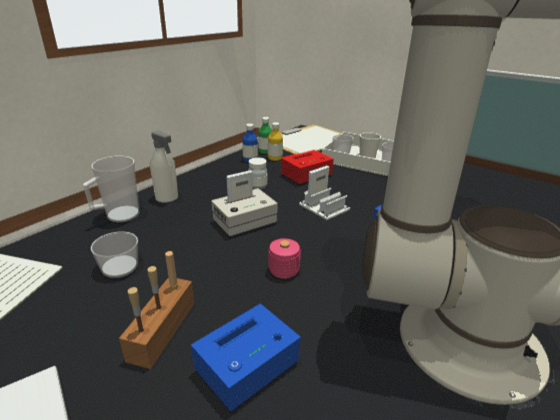

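The grey dock is the target, at about (425,252) in the enlarged top picture. Three look-alikes are to be left alone: blue (210,440), blue (575,468) and red (650,232). The rack is at (548,332) and its spare disk is near its upper fins. The block is at (190,332). Its right-hand peg (215,318), at (171,265) in the side view, looks like the plain stylus. The other two, at (180,330) and (148,343), look like brushes. I'll check this in close views.

Call:
arm_command --pt "0.04 -0.021 -0.012 0" --pt "0.08 -0.042 -0.024 0" --pt "0.12 -0.063 -0.036 0" --pt "0.16 -0.084 -0.048 0" --pt "0.2 -0.104 -0.06 0"

```text
time: 1.95
ee_pos: [0.3632, -0.3264, 0.2552]
tcp_rot: [180.0, -0.0, 23.7]
wrist_force: [-0.3, -1.6, -0.5]
opening: 0.0853
grasp_force: 0.0
```

Call:
arm_command --pt "0.04 -0.021 0 -0.14" --pt "0.08 -0.042 0 -0.28" --pt "0.12 -0.063 0 -0.42" --pt "0.16 -0.084 0 -0.56" --pt "0.197 -0.104 0 -0.7"

```text
time: 2.45
ee_pos: [0.502, -0.1517, 0.2546]
tcp_rot: [180.0, -0.0, 64.2]
wrist_force: [0.6, -1.3, -0.3]
opening: 0.0854
grasp_force: 0.0
```

Call:
arm_command --pt "0 0 0 -0.1" --pt "0 0 0 -0.1" --pt "0 0 0 -0.1" --pt "0 0 0 -0.1" --pt "0 0 0 -0.1"

```text
time: 2.95
ee_pos: [0.5006, -0.1542, 0.2547]
tcp_rot: [180.0, -0.0, 69.4]
wrist_force: [-0.6, 0.4, 0.5]
opening: 0.0854
grasp_force: 0.0
```

Run:
```python
from h import *
o=bot.get_obs(); print(o["time"],o["ee_pos"],o["tcp_rot"],o["q"])
vs={}
for n in ["top","side","wrist"]:
    v=cam(n); vs[n]=v; 
cv2.imwrite("pics/w1.png",vs["wrist"][0]["color"])
Z=dict(reset_mouth=.062,power_button=.062,disk_center=.082,disk_foot=.032,dock=0,rack=0,free_slot=.008,spare_center=.058)
for n in ["wrist","top"]:
  for t,z in Z.items():
      print(n,t,[(np.round(r["location"],1).tolist(),round(r["confidence"],2),np.round(atz(vs[n],r["location"],z),4).tolist()) for r in bot.mark_of(n,t)])
a=vs["side"][0]["color"][235:345,110:220]; b=vs["top"][0]["color"][195:265,80:180]
cv2.imwrite("pics/sty.png",np.hstack([cv2.resize(a,(400,400),interpolation=cv2.INTER_CUBIC),cv2.resize(b,(400,400),interpolation=cv2.INTER_CUBIC)]))
```

```text
2.95 [ 0.50062019 -0.15422371  0.2547025 ] [ 1.79979818e+02 -3.75225298e-04  6.93829199e+01] [-1.71217237e+01  3.16505012e+00  1.49551608e+01  1.01769943e+02
 -8.55919739e-04  9.34953563e+01]
wrist reset_mouth [([295.1, 96.5], 0.7, [0.5435, -0.0855, 0.062])]Traceback (most recent call last):
  File "<stdin>", line 10, in <module>
ValueError: it knows: block, brush, disk_center, disk_foot, dock, free_slot, jar, rack, reset_mouth, spare_center, spool, stylus_grip, stylus_tip, tub
```

View pics/w1.png

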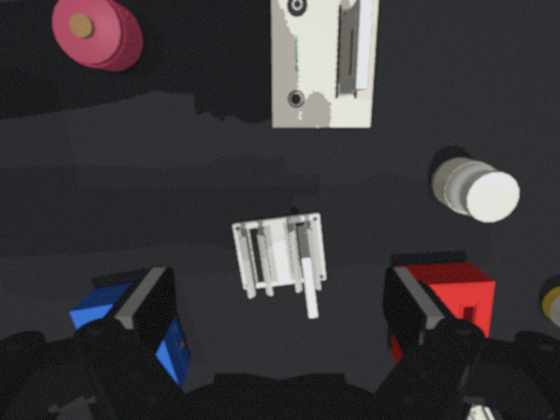

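The wrist picture shows the grey dock upright in view, with the reset hole at (296,98), the power button at (297,5) and the disk's top edge near (363,45). The rack's plate corners are about (234,223), (320,213), (326,280) and (245,290). The left slot (258,255) is empty and the right one holds the spare.

Run:
```python
from h import *
vs={n:cam(n) for n in ["top","side","wrist"]}
Z=dict(reset_mouth=.062,disk_center=.082,disk_foot=.032,dock=0,rack=0,free_slot=.008,spare_center=.058)
for n in ["wrist","top","side"]:
  for t,z in Z.items():
      print(n,t,[(np.round(r["location"],1).tolist(),round(r["confidence"],2),np.round(atz(vs[n],r["location"],z),4).tolist()) for r in bot.mark_of(n,t)])
w=vs["wrist"]
for nm,px,z in [("dockBL",(273,127),.062),("dockBR",(371,127),.062),("reset",(296,98.5),.062),("power",(297,5),.065),("diskend",(363,89),.132),("r1",(234,223),.008),("r2",(320,213),.008),("r3",(326,280),.008),("r4",(245,290),.008)]: print(nm,np.round(atz(w,px,z),4))
a=vs["side"][0]["color"][235:345,110:220]; b=vs["top"][0]["color"][195:265,80:180]
f=lambda i:cv2.resize(i,(400,400),interpolation=cv2.INTER_CUBIC)
cv2.imwrite("pics/sty.png",np.vstack([np.hstack([f(a),f(b)])]))
c=w[0]["color"]; cv2.imwrite("pics/crop2.png",np.hstack([cv2.resize(c[200:325,220:345],(400,400),interpolation=2),cv2.resize(c[0:135,265:400],(400,400),interpolation=2)]))
```

```text
wrist reset_mouth [([297.9, 99.6], 0.88, [0.5452, -0.0888, 0.062])]
wrist disk_center [([353.3, 50.2], 0.94, [0.6064, -0.0657, 0.082])]
wrist disk_foot [([340.9, 58.7], 0.59, [0.6032, -0.066, 0.032]), ([281.6, 247.9], 0.18, [0.4695, -0.2459, 0.032])]
wrist dock [([317.6, 59.1], 0.65, [0.5843, -0.0554, 0.0]), ([304.6, 268.5], 0.29, [0.4837, -0.2976, 0.0])]
wrist rack [([280.1, 251.9], 0.82, [0.4612, -0.2633, 0.0])]
wrist free_slot [([256.0, 258.5], 0.75, [0.4295, -0.2578, 0.008])]
wrist spare_center [([306.8, 267.4], 0.93, [0.4922, -0.269, 0.058]), ([278.9, 248.9], 0.55, [0.4698, -0.2357, 0.058])]
top reset_mouth [([468.6, 178.8], 0.82, [0.5837, -0.4441, 0.062]), ([161.1, 323.0], 0.8, [0.2425, 0.2487, 0.062]), ([308.2, 196.7], 0.66, [0.5365, -0.0802, 0.062]), ([419.6, 344.2], 0.58, [0.2093, -0.3346, 0.062]), ([167.6, 142.7], 0.43, [0.6567, 0.2476, 0.062])]
top disk_center [([301.2, 162.6], 0.68, [0.6115, -0.0625, 0.082])]
top disk_foot [([299.7, 169.4], 0.9, [0.604, -0.0601, 0.032])]
top dock [([147.2, 307.5], 0.96, [0.2699, 0.2986, 0.0]), ([396.6, 325.0], 0.74, [0.2425, -0.2957, 0.0]
[... 711 characters left out ...]
0.59, [0.575, 0.1972, 0.0]), ([305.3, 177.0], 0.56, [0.6166, -0.4006, 0.0])]
side rack [([325.9, 208.3], 0.68, [0.4523, -0.2601, 0.0])]
side free_slot [([332.2, 209.9], 0.73, [0.4269, -0.2505, 0.008])]
side spare_center [([318.1, 186.6], 0.63, [0.4844, -0.2619, 0.058]), ([241.6, 206.1], 0.26, [0.5751, -0.0404, 0.058]), ([333.1, 211.9], 0.26, [0.3781, -0.1629, 0.058]), ([260.5, 187.0], 0.15, [0.6082, -0.1566, 0.058])]
dockBL [ 0.5121 -0.1052  0.062 ]
dockBR [ 0.6066 -0.1405  0.062 ]
reset [ 0.5437 -0.0871  0.062 ]
power [ 0.5725 -0.0091  0.065 ]
diskend [ 0.5937 -0.0992  0.132 ]
r1 [ 0.4213 -0.2021  0.008 ]
r2 [ 0.5282 -0.2279  0.008 ]
r3 [ 0.5057 -0.3197  0.008 ]
r4 [ 0.3985 -0.2956  0.008 ]
```

View pics/sty.png

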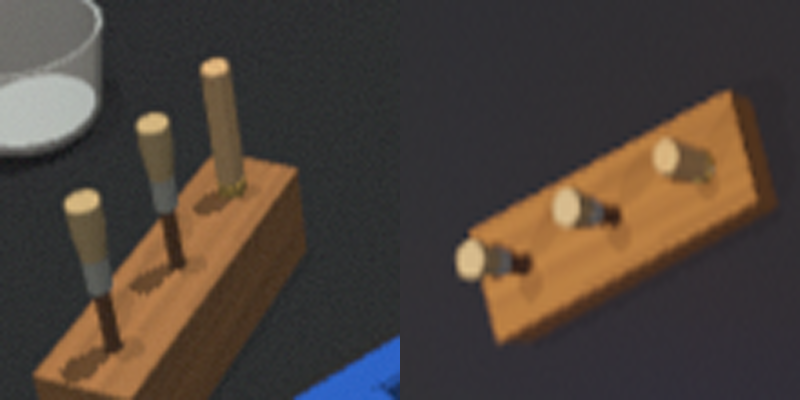

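View pics/crop2.png

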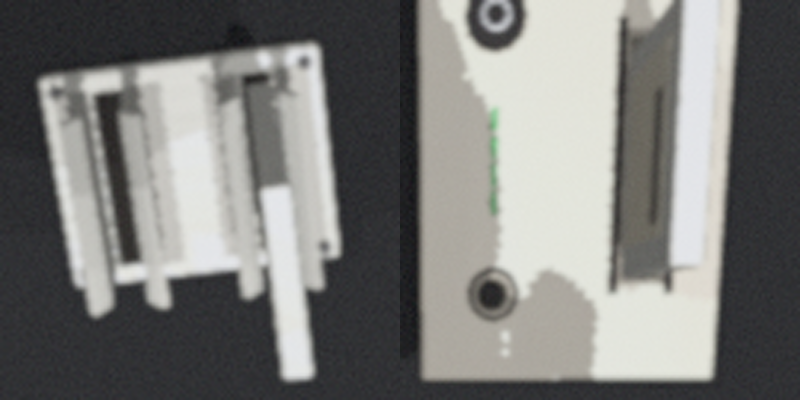

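The crops confirm the stylus as the plain handle with a brass collar, the right peg in the top view; the other two have dark stems and grey ferrules. The disk stands in the slot of the grey dock. Yaw is -20.4° for the dock and -13.5° for the rack. The disk is at (0.605,-0.065) and the free slot at about (0.433,-0.255), which matches the sizes given.

Call:
arm_command --pt "0.03 0.017 0 0" --pt "0.06 0.034 0 0" --pt "0.09 0.051 0.01 0" --pt "0.12 0.0667 0.03 0" --pt "0.12 0.0667 0.06 0" --hand 0.05

```text
time: 4.85
ee_pos: [0.6082, -0.0619, 0.1936]
tcp_rot: [179.9, -0.1, 69.7]
wrist_force: [0.4, -1.4, -0.4]
opening: 0.0502
grasp_force: 0.0
```

Call:
arm_command --pt "0 0 0.03 0" --pt "0 0 0.06 0" --pt "0 0 0.08 0" --pt "0 0 0.0945 0" --pt "0 0 0.0945 0"

```text
time: 5.35
ee_pos: [0.6045, -0.0643, 0.098]
tcp_rot: [-179.8, 0.0, 69.5]
wrist_force: [0.5, 0.1, 0.3]
opening: 0.0501
grasp_force: 0.0
```

Run:
```python
from h import *
o=bot.get_obs(); print(o["time"],o["ee_pos"],o["tcp_rot"],o["wrist_force"])
w=cam("wrist"); c=w[0]["color"]; cv2.imwrite("pics/w2.png",c);
```

```text
5.35 [ 0.60446122 -0.06427684  0.09799828] [-1.79829536e+02  4.31389358e-02  6.95453424e+01] [0.45998896 0.11141951 0.33713445]
```

View pics/w2.png

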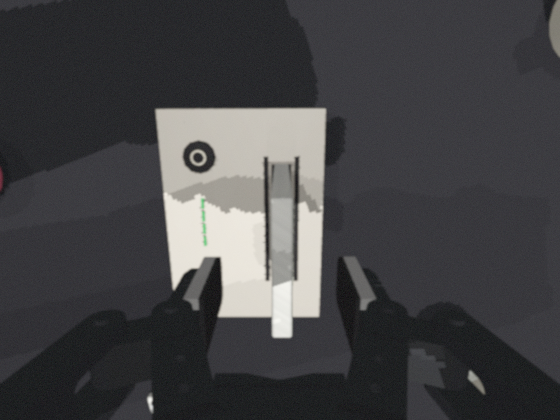

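The disk edge (282,300) is centred between the fingers and parallel to them, so I'll close.

Call:
arm_command --pt "0 0 0 0" --pt "0 0 0 0" --pt "0 0 0 0" --pt "0 0 0 0" --pt "0 0 0 0" --hand 0.0 --grip_force 60

```text
time: 5.9
ee_pos: [0.6056, -0.0644, 0.1003]
tcp_rot: [180.0, -0.0, 69.5]
wrist_force: [-0.1, -0.3, 0.5]
opening: 0.0002
grasp_force: 0.0
```

Call:
arm_command --pt "0 0 -0.01 0" --pt "0 0 -0.025 0" --pt "0 0 -0.04 0" --pt "0 0 -0.06 0" --pt "0 0 -0.08 0"

```text
time: 6.4
ee_pos: [0.6055, -0.0644, 0.1823]
tcp_rot: [179.9, -0.0, 69.5]
wrist_force: [0.0, -0.5, -0.3]
opening: -0.0
grasp_force: 0.0
```

Run:
```python
from h import *
o=bot.get_obs(); print(o["time"],o["ee_pos"],o["tcp_rot"],o["wrist_force"],o["opening"],o["grasp_force"])
vs={n:cam(n) for n in ["side","wrist"]}
for n in vs:
  for t,z in dict(disk_foot=.112,disk_center=.162,free_slot=.008,rack=0).items():
    print(n,t,[(np.round(r["location"],1).tolist(),round(r["confidence"],2),np.round(atz(vs[n],r["location"],z),4).tolist()) for r in bot.mark_of(n,t)])
cv2.imwrite("pics/s3.png",np.hstack([cv2.resize(vs["side"][0]["color"][100:250,180:370],(400,316),interpolation=2),cv2.resize(vs["wrist"][0]["color"],(400,316))]))
```

```text
6.4 [ 0.60554266 -0.06437465  0.18226923] [ 1.79930781e+02 -1.74850609e-02  6.95481004e+01] [ 0.02971697 -0.46884861 -0.32347736] -3.380056982350733e-05 0.0
side disk_foot [([238.3, 206.0], 0.71, [0.5148, 0.0361, 0.112])]
side disk_center [([239.1, 190.3], 0.82, [0.4986, 0.0492, 0.162])]
side free_slot [([330.9, 212.9], 0.55, [0.4211, -0.2336, 0.008])]
side rack [([324.0, 208.2], 0.65, [0.4568, -0.2571, 0.0])]
wrist disk_foot []
wrist disk_center []
wrist free_slot []
wrist rack []
```

View pics/s3.png

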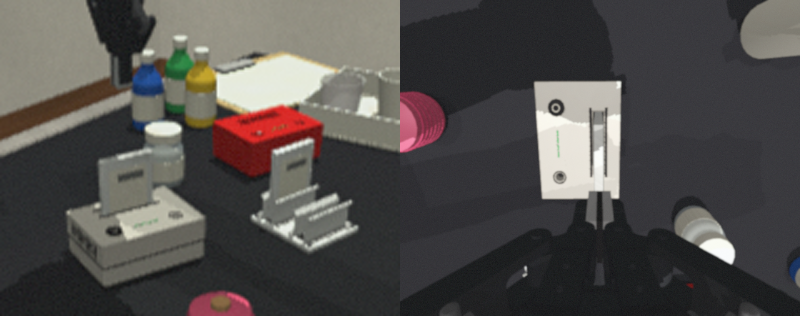

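Run:
```python
from h import *
o=bot.get_obs(); v=cam("side"); w=cam("wrist"); p=o["ee_pos"]
print(p,proj(v,p),proj(v,p-[0,0,.08]),proj(w,p), proj(v,[.6053,-.0652,.132]),proj(v,[.6053,-.0652,.082]))
cv2.imwrite("pics/s4.png",np.hstack([cv2.resize(v[0]["color"][60:240,150:330],(400,400),interpolation=2),cv2.resize(w[0]["color"][120:320,200:400],(400,400),interpolation=2)]))
for n in("disk_center",):print(proj(w,[.6053,-.0652,.132]),proj(w,[.6053-.0122,-.0652-.0328,.132]),proj(w,[.6053+.0122,-.0652+.0328,.132]))
```

```text
[ 0.60515346 -0.06435126  0.17931388] [237.74949448 156.01500864] [238.69447036 185.08208354] [279.59319199 241.27915159] [238.49964812 173.36507272] [239.06670397 190.94641815]
[280.15478795 216.19119533] [280.16128537 263.68362896] [280.147726   164.57233829]
```

View pics/s4.png

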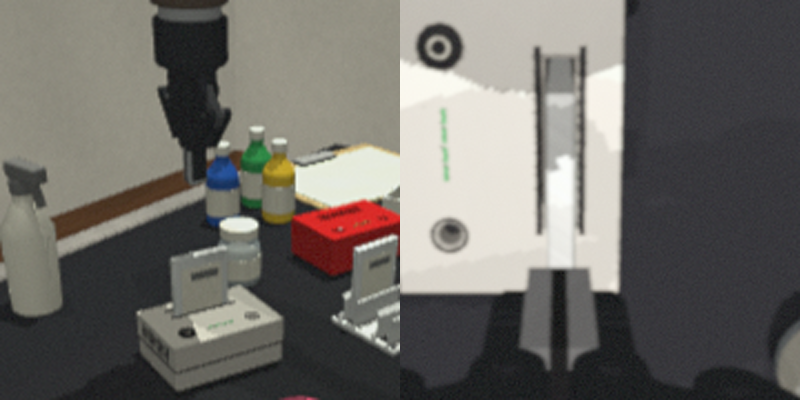

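The closed fingers missed the disk. The side view shows fingertips at row 142 where the reported TCP projects to row 156. The wrist view agrees, so the real fingertips sit about 40 mm behind the reported TCP. I'll allow for that, reopen and go about 36 mm lower.

Call:
arm_command --pt "0 0 0 0" --pt "0 0 0 0" --pt "0 0 0 0" --pt "0 0 0.01 0" --pt "0 0 0.03 0" --hand 0.05

```text
time: 7.5
ee_pos: [0.6062, -0.0644, 0.1505]
tcp_rot: [179.9, -0.0, 69.5]
wrist_force: [0.1, 0.8, 0.0]
opening: 0.0501
grasp_force: 0.0
```

Call:
arm_command --pt "0 0 0.03 0" --pt "0 0 0.05 0" --pt "0 0 0.065 0" --pt "0 0 0.078 0" --pt "0 0 0.085 0"

```text
time: 8.0
ee_pos: [0.6051, -0.0643, 0.0638]
tcp_rot: [-180.0, 0.0, 69.5]
wrist_force: [0.8, 0.6, -0.3]
opening: 0.0502
grasp_force: 0.0
```

Call:
arm_command --pt "0 0 0 0" --pt "0 0 0 0" --pt "0 0 0 0" --pt "0 0 0 0" --pt "0 0 0 0" --hand 0.0

```text
time: 8.5
ee_pos: [0.6061, -0.0644, 0.0661]
tcp_rot: [179.9, -0.0, 69.5]
wrist_force: [-0.2, 0.2, 6.2]
opening: 0.0086
grasp_force: 59.3
```

Run:
```python
from h import *
o=bot.get_obs(); print(o["time"],o["ee_pos"],o["tcp_rot"],o["wrist_force"],o["opening"],o["grasp_force"])
v=cam("side"); w=cam("wrist")
cv2.imwrite("pics/s5.png",np.hstack([cv2.resize(v[0]["color"][60:240,150:330],(400,400),interpolation=2),cv2.resize(w[0]["color"],(400,400),interpolation=2)]))
```

```text
8.5 [ 0.60607834 -0.06444983  0.06614005] [ 1.79895106e+02 -2.87995891e-02  6.95443573e+01] [-0.17482428  0.23073854  6.24136751] 0.008559460962564396 59.26250874996185
```

Gripped: opening 8.6 mm, 59 N. Now I'll lift.

Call:
arm_command --pt "0 0 -0.01 0" --pt "0 0 -0.025 0" --pt "0 0 -0.05 0" --pt "0 0 -0.08 0" --pt "0 0 -0.11 0"

```text
time: 9.1
ee_pos: [0.6052, -0.0644, 0.1771]
tcp_rot: [180.0, -0.0, 69.5]
wrist_force: [0.4, 0.1, -0.4]
opening: 0.0086
grasp_force: 58.5
```

Call:
arm_command --pt "0 0 0 0" --pt "0 0 0 0" --pt "0 0 0 0" --pt "0 0 0 0" --pt "0 0 0 0"

```text
time: 9.6
ee_pos: [0.605, -0.0643, 0.174]
tcp_rot: [-179.9, 0.0, 69.5]
wrist_force: [0.5, 0.8, 0.1]
opening: 0.0086
grasp_force: 58.6
```

Run:
```python
from h import *
o=bot.get_obs(); print(o["time"],o["ee_pos"],o["tcp_rot"],o["wrist_force"],o["opening"],o["grasp_force"])
v=cam("side"); w=cam("wrist")
print(proj(v,[.6053,-.0652,.142]),[(r["location"],r["confidence"]) for r in bot.mark_of("side","disk_foot")])
print(proj(v,[.6053,-.0652,.192]),[(r["location"],r["confidence"]) for r in bot.mark_of("side","disk_center")])
cv2.imwrite("pics/s6.png",np.hstack([cv2.resize(v[0]["color"][60:240,150:330],(400,400),interpolation=2),cv2.resize(w[0]["color"],(400,400),interpolation=2)]))
```

```text
9.6 [ 0.6050151  -0.06434355  0.17404752] [-1.79911151e+02  2.42798404e-02  6.95471137e+01] [0.48280338 0.81369414 0.10356308] 0.008611898519897594 58.630396127700806
[238.3828347 169.7433182] [([237.3, 171.8], 0.93)]
[237.78079676 151.07736684] [([237.0, 150.5], 0.78)]
```

View pics/s6.png

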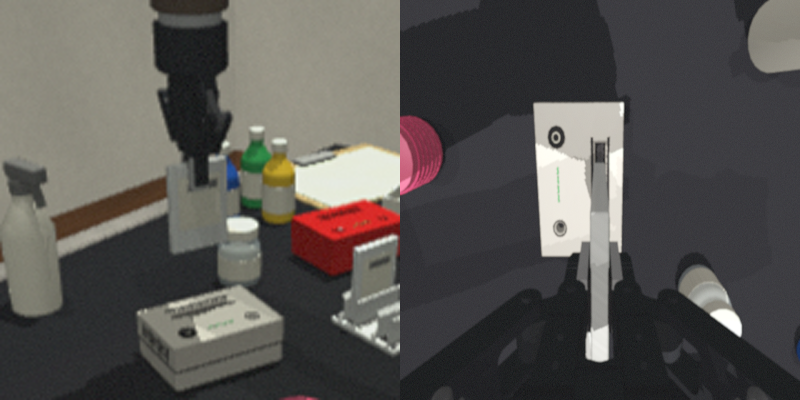

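The side view shows the disk hanging upright in the fingers (crop 195,205), well clear of the dock. Its foot is at z ≈ 0.14. Now over to the rack.

Call:
arm_command --pt "-0.03 -0.012 0 0" --pt "-0.07 -0.028 0 0" --pt "-0.11 -0.044 0 0" --pt "-0.15 -0.06 0 0" --pt "-0.18 -0.0713 0 0"

```text
time: 10.3
ee_pos: [0.4741, -0.2095, 0.1752]
tcp_rot: [180.0, 0.0, 69.5]
wrist_force: [1.0, -0.8, 0.3]
opening: 0.0082
grasp_force: 58.7
```

Call:
arm_command --pt "-0.03 -0.012 0 -0.03" --pt "-0.05 -0.02 0 -0.07" --pt "-0.0587 -0.0233 0 -0.11" --pt "-0.0587 -0.0233 0 -0.122" --pt "-0.0587 -0.0233 0 -0.122"

```text
time: 10.8
ee_pos: [0.4335, -0.2549, 0.175]
tcp_rot: [180.0, -0.0, 76.5]
wrist_force: [-0.2, -0.5, -0.8]
opening: 0.0085
grasp_force: 58.7
```

Run:
```python
from h import *
o=bot.get_obs(); print(o["time"],o["ee_pos"],o["tcp_rot"],o["wrist_force"],o["opening"],o["grasp_force"])
vs={n:cam(n) for n in ["wrist","top","side"]}
for n in vs:
  for t,z in dict(disk_foot=.142,disk_center=.192,free_slot=.008,rack=0,spare_center=.058).items():
    print(n,t,[(np.round(r["location"],1).tolist(),round(r["confidence"],2),np.round(atz(vs[n],r["location"],z),4).tolist()) for r in bot.mark_of(n,t)])
cv2.imwrite("pics/w7.png",cv2.resize(vs["wrist"][0]["color"],(800,600),interpolation=2))
```

```text
10.8 [ 0.43351059 -0.25486856  0.17503462] [ 1.79987391e+02 -6.85344325e-03  7.64823650e+01] [-0.18778104 -0.51165442 -0.83688696] 0.008514758629200625 58.69077801704407
wrist disk_foot []
wrist disk_center [([543.6, 109.5], 0.33, [0.5632, -0.2147, 0.192])]
wrist free_slot [([278.2, 177.1], 0.74, [0.4329, -0.2525, 0.008])]
wrist rack [([306.4, 175.8], 0.89, [0.4608, -0.2595, 0.0])]
wrist spare_center [([346.9, 190.7], 0.93, [0.4902, -0.2683, 0.058])]
top disk_foot [([392.3, 242.9], 0.61, [0.4326, -0.2569, 0.142])]
top disk_center [([395.3, 241.0], 0.4, [0.4354, -0.2533, 0.192]), ([152.9, 221.8], 0.31, [0.4651, 0.2408, 0.192])]
top free_slot [([382.5, 244.8], 0.64, [0.4309, -0.2597, 0.008])]
top rack [([385.1, 235.7], 0.7, [0.4529, -0.2671, 0.0])]
top spare_center [([389.9, 216.4], 0.5, [0.495, -0.2673, 0.058])]
side disk_foot [([337.1, 161.1], 0.92, [0.4407, -0.2765, 0.142])]
side disk_center [([339.3, 145.1], 0.72, [0.4332, -0.2652, 0.192]), ([280.0, 273.8], 0.42, [0.2363, 0.2519, 0.192]), ([162.7, 331.1], 0.33, [0.2795, 0.4228, 0.192])]
side free_slot [([331.1, 211.8], 0.88, [0.4238, -0.2393, 0.008]), ([324.4, 208.2], 0.53, [0.4489, -0.2451, 0.008])]
side rack [([324.0, 206.8], 0.82, [0.4611, -0.2642, 0.0])]
side spare_center [([316.2, 185.0], 0.84, [0.4941, -0.2672, 0.058])]
```

View pics/w7.png

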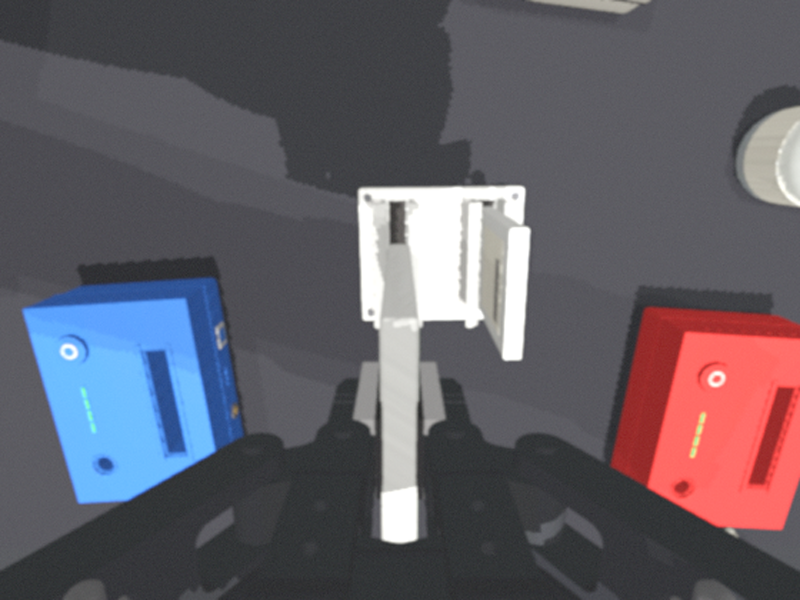

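The rack is square in the picture. Its empty slot (398,225) lines up with the disk (399,300), so I'll go straight down.

Call:
arm_command --pt "0 0 0.03 0" --pt "0 0 0.06 0" --pt "0 0 0.08 0" --pt "0 0 0.09 0" --pt "0 0 0.098 0"

```text
time: 12.2
ee_pos: [0.4333, -0.255, 0.0766]
tcp_rot: [-180.0, -0.0, 76.5]
wrist_force: [0.3, 0.0, -1.0]
opening: 0.0088
grasp_force: 58.7
```

Call:
arm_command --pt "0 0 0.008 0" --pt "0 0 0.016 0" --pt "0 0 0.024 0" --pt "0 0 0.03 0" --pt "0 0 0.032 0"

```text
time: 12.7
ee_pos: [0.4331, -0.2548, 0.0443]
tcp_rot: [-180.0, -0.0, 76.5]
wrist_force: [-0.6, -0.2, -1.0]
opening: 0.0086
grasp_force: 58.7
```

Run:
```python
from h import *
for i in range(3):
  v=cam("side"); o=bot.get_obs(); print(o["time"],o["ee_pos"],o["tcp_rot"],o["wrist_force"],o["opening"],o["grasp_force"])
  print(proj(v,[.433,-.255,.008]),proj(v,[.433,-.255,.058]),[[np.round(r["location"],1) for r in bot.mark_of("side",t)] for t in("disk_foot","disk_center")])
```

```text
12.75 [ 0.43318988 -0.254849    0.04434588] [-1.79962646e+02 -1.10998670e-02  7.65357635e+01] [-0.17555161  0.02342164 -1.65132741] 0.0087394751851003 58.69060277938843
[331.11565115 208.6165351 ] [332.71546558 192.69716147] [[array([333. , 207.5])], [array([332.9, 190.2]), array([284.3, 272.1])]]
12.9 [ 0.43355694 -0.25506925  0.04528901] [1.79975645e+02 6.70612742e-03 7.65350486e+01] [ 0.59061921  0.77198951 -1.65219474] 0.00871522350481777 58.69185447692871
[331.11565115 208.6165351 ] [332.71546558 192.69716147] [[array([328.6, 205.8])], [array([335.2, 192.2])]]
13.05 [ 0.43357748 -0.2550767   0.04533848] [1.79969327e+02 8.60386612e-03 7.65357140e+01] [ 0.48349935  0.26115975 -2.08566508] 0.008386448443085828 58.69154334068298
[331.11565115 208.6165351 ] [332.71546558 192.69716147] [[array([332.3, 203.2])], [array([332.3, 190.6])]]
```

Call:
arm_command --pt "0 0 0.001 0" --pt "0 0 0.002 0" --pt "0 0 0.0025 0" --pt "0 0 0.003 0" --pt "0 0 0.003 0"

```text
time: 13.65
ee_pos: [0.4334, -0.255, 0.0422]
tcp_rot: [180.0, 0.0, 76.5]
wrist_force: [-1.3, 0.5, 2.4]
opening: 0.0086
grasp_force: 59.0
```

Call:
arm_command --pt "0 0 0.0005 0" --pt "0 0 0.001 0" --pt "0 0 0.0015 0" --pt "0 0 0.0015 0" --pt "0 0 0.0015 0"

```text
time: 14.15
ee_pos: [0.4337, -0.2551, 0.0421]
tcp_rot: [179.9, 0.0, 76.5]
wrist_force: [-3.1, 2.5, 12.3]
opening: 0.0085
grasp_force: 60.9
```

Floor contact at the expected height. Release, then rise.

Call:
arm_command --pt "0 0 -0.001 0" --pt "0 0 -0.001 0" --pt "0 0 -0.001 0" --pt "0 0 -0.001 0" --pt "0 0 -0.001 0" --hand 0.03

```text
time: 14.65
ee_pos: [0.4333, -0.2549, 0.0413]
tcp_rot: [-180.0, -0.0, 76.5]
wrist_force: [-0.8, -0.5, -0.5]
opening: 0.0299
grasp_force: 0.0
```

Call:
arm_command --pt "0 0 -0.01 0" --pt "0 0 -0.03 0" --pt "0 0 -0.06 0" --pt "0 0 -0.1 0" --pt "0 0 -0.15 0"

```text
time: 15.15
ee_pos: [0.4326, -0.2545, 0.1925]
tcp_rot: [-179.9, -0.0, 76.5]
wrist_force: [1.6, -1.3, 0.7]
opening: 0.0296
grasp_force: 0.0
```

Run:
```python
from h import *
o=bot.get_obs(); print(o["time"],o["ee_pos"],o["tcp_rot"],o["wrist_force"],o["q"])
vs={n:cam(n) for n in ["wrist","top","side"]}
for n in vs:
  for t,z in dict(disk_foot=.008,disk_center=.058,free_slot=.008,stylus_grip=.096,stylus_tip=.006,block=0,brush1=0).items():
    print(n,t,[(np.round(r["location"],1).tolist(),round(r["confidence"],2),np.round(atz(vs[n],r["location"],z),4).tolist()) for r in bot.mark_of(n,t)])
cv2.imwrite("pics/s8.png",np.hstack([cv2.resize(vs["side"][0]["color"][140:240,270:370],(400,400),interpolation=2),cv2.resize(vs["wrist"][0]["color"],(400,400),interpolation=2)]))
```

```text
15.15 [ 0.43260337 -0.25448469  0.19246062] [-1.79895112e+02 -3.35051881e-02  7.65382705e+01] [ 1.60120091 -1.33230946  0.67757636] [-3.04676120e+01 -1.53842193e+00  3.17527251e+00  9.48237953e+01
  1.36357958e-03  7.29940856e+01]
wrist disk_foot [([536.7, 105.8], 0.33, [0.6963, -0.2452, 0.008])]
wrist disk_center []
wrist free_slot [([279.1, 175.3], 0.58, [0.4322, -0.2537, 0.008])]
wrist stylus_grip []
wrist stylus_tip []
wrist block []
wrist brush1 []
top disk_foot [([379.4, 244.8], 0.44, [0.4307, -0.2524, 0.008])]
top disk_center [([382.2, 240.8], 0.5, [0.439, -0.2503, 0.058]), ([166.3, 145.4], 0.25, [0.6512, 0.2514, 0.058])]
top free_slot [([382.5, 244.1], 0.55, [0.4325, -0.2597, 0.008])]
top stylus_grip [([151.2, 222.4], 0.46, [0.469, 0.2702, 0.096]), ([387.1, 220.2], 0.46, [0.4836, -0.2541, 0.096]), ([255.8, 263.6], 0.45, [0.3821, 0.0341, 0.096])]
top stylus_tip []
top block [([140.8, 231.7], 0.89, [0.4512, 0.3206, 0.0]), ([257.2, 266.4], 0.7, [0.3735, 0.037, 0.0]), ([310.7, 194.9], 0.24, [0.5477, -0.0882, 0.0])]
top brush1 [([136.4, 236.1], 0.53, [0.4404, 0.331, 0.0])]
side disk_foot [([333.3, 206.5], 0.68, [0.4345, -0.2696, 0.008])]
side disk_center [([330.5, 192.4], 0.73, [0.4386, -0.2527, 0.058])]
side free_slot [([333.4, 208.0], 0.68, [0.4298, -0.2622, 0.008])]
side stylus_grip [([175.0, 268.7], 0.55, [0.4645, 0.2632, 0.096])]
side stylus_tip []
side block [([160.0, 330.5], 0.89, [0.4488, 0.3244, 0.0]), ([333.1, 190.8], 0.31, [0.493, -0.3703, 0.0])]
side brush1 [([280.9, 274.0], 0.48, [0.375, 0.057, 0.0]), ([260.5, 186.7], 0.33, [0.6848, -0.2496, 0.0])]
```

View pics/s8.png

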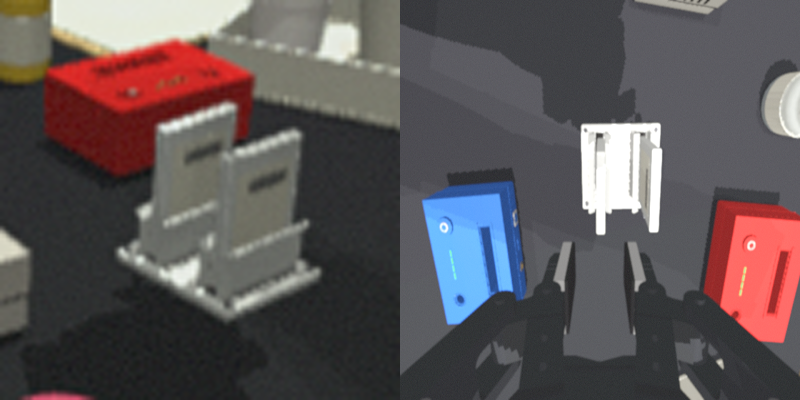

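The disk stands upright in the free slot next to the spare, released. The fingers (wrist half) are empty and clear. Next I'll move to look over the block.

Call:
arm_command --pt "0.045 -0.008 -0.012 0" --pt "0.09 -0.016 -0.024 0" --pt "0.135 -0.024 -0.036 0" --pt "0.18 -0.032 -0.048 0" --pt "0.225 -0.04 -0.06 0" --hand 0.05

```text
time: 16.85
ee_pos: [0.4466, -0.0251, 0.2522]
tcp_rot: [180.0, -0.0, 76.5]
wrist_force: [1.0, 0.1, 0.7]
opening: 0.0502
grasp_force: 0.0
```

Call:
arm_command --pt "0.045 -0.008 0 -0.1" --pt "0.09 -0.016 0 -0.22" --pt "0.135 -0.024 0 -0.34" --pt "0.18 -0.032 0 -0.46" --pt "0.225 -0.04 0 -0.585"

```text
time: 17.35
ee_pos: [0.4601, 0.2033, 0.2517]
tcp_rot: [180.0, 0.0, 110.3]
wrist_force: [1.6, -1.3, 0.1]
opening: 0.0501
grasp_force: 0.0
```

Call:
arm_command --pt "0 0 0 0" --pt "0 0 0 0" --pt "0 0 0 0" --pt "0 0 0 0" --pt "0 0 0 0"

```text
time: 17.85
ee_pos: [0.4606, 0.2002, 0.2518]
tcp_rot: [180.0, 0.0, 109.9]
wrist_force: [0.1, 0.2, 0.2]
opening: 0.0498
grasp_force: 0.0
```

Run:
```python
from h import *
for i in range(3):
  o=bot.get_obs(); print(o["time"],o["ee_pos"],o["tcp_rot"],o["q"])
  w=cam("wrist")
  for t,z in dict(stylus_grip=.096,block=0,brush1=0,stylus_tip=.006).items():
    print(t,[(np.round(r["location"],1).tolist(),round(r["confidence"],2),np.round(atz(w,r["location"],z),4).tolist()) for r in bot.mark_of("wrist",t)])
cv2.imwrite("pics/w9.png",w[0]["color"])
```

```text
17.85 [0.4605588  0.20024513 0.25179584] [1.79968479e+02 1.80309422e-03 1.09932271e+02] [ 2.35012030e+01  6.62685414e-02  1.14506868e+01  1.01353071e+02
 -3.76174184e-03  9.35689309e+01]
stylus_grip [([308.0, 117.6], 0.87, [0.4647, 0.2658, 0.096])]
block [([304.1, 59.8], 0.87, [0.4459, 0.323, 0.0])]
brush1 [([309.3, 62.0], 0.84, [0.4523, 0.3229, 0.0])]
stylus_tip []
18.1 [0.46043607 0.20098115 0.25159736] [ 1.79987535e+02 -3.78976109e-03  1.10014580e+02] [2.35794269e+01 1.04315096e-01 1.14661111e+01 1.01349119e+02
 3.00736819e-03 9.35648477e+01]
stylus_grip [([311.1, 114.0], 0.56, [0.4659, 0.2705, 0.096])]
block [([304.4, 63.4], 0.69, [0.4472, 0.3203, 0.0])]
brush1 [([308.9, 63.2], 0.69, [0.4519, 0.3222, 0.0])]
stylus_tip []
18.35 [0.46035554 0.20129455 0.25146942] [-1.79998010e+02 -1.82890258e-03  1.10053188e+02] [2.36165330e+01 1.22730722e-01 1.14699428e+01 1.01349085e+02
 1.94907928e-03 9.35633448e+01]
stylus_grip [([309.3, 117.7], 0.89, [0.4654, 0.2672, 0.096])]
block [([306.9, 62.9], 0.89, [0.4494, 0.322, 0.0])]
brush1 [([305.7, 62.5], 0.79, [0.448, 0.3219, 0.0]), ([298.3, 360.0], 0.58, [0.5842, -0.0575, 0.0])]
stylus_tip []
```

Call:
arm_command --pt "0.03 0.014 0.01 0" --pt "0.0612 0.0277 0.03 0" --pt "0.0612 0.0277 0.06 0" --pt "0.0612 0.0277 0.09 0" --pt "0.0612 0.0277 0.11 0"

```text
time: 19.1
ee_pos: [0.4647, 0.2683, 0.1391]
tcp_rot: [-179.9, 0.0, 110.1]
wrist_force: [0.1, -0.2, 0.9]
opening: 0.0499
grasp_force: 0.0
```

Call:
arm_command --pt "0 0 0 0" --pt "0 0 0 0" --pt "0 0 0 0" --pt "0 0 0 0" --pt "0 0 0 0"

```text
time: 19.6
ee_pos: [0.4658, 0.2685, 0.1425]
tcp_rot: [179.9, -0.0, 110.0]
wrist_force: [-0.1, 0.1, -0.9]
opening: 0.0499
grasp_force: 0.0
```

Run:
```python
from h import *
o=bot.get_obs(); print(o["time"],o["ee_pos"],o["tcp_rot"])
w=cam("wrist"); v=cam("side")
print(proj(w,[.4655,.268,.134]),proj(w,o["ee_pos"]))
for n,c in(("wrist",w),("side",v)):
  for t,z in dict(stylus_grip=.096,block=0).items():
    print(t,[(np.round(r["location"],1).tolist(),round(r["confidence"],2),np.round(atz(c,r["location"],z),4).tolist()) for r in bot.mark_of(n,t)])
c=w[0]["color"].astype(int); m=((c[...,2]-c[...,0])>45).astype(np.uint8)
# wood mask rows: extents
for r in range(140,420,12):
  x=np.flatnonzero(m[r]); print(r, (x.min(),x.max(),len(x)) if len(x) else None)
```

```text
19.6 [0.46582429 0.26845284 0.14247554] [ 1.79916571e+02 -1.49150429e-02  1.10046809e+02]
[279.17034384 236.83676354] [280.04539321 241.89680195]
stylus_grip [([283.5, 214.7], 0.69, [0.4679, 0.2702, 0.096])]
block [([282.8, 124.4], 0.83, [0.4499, 0.321, 0.0])]
stylus_grip [([172.2, 268.0], 0.51, [0.4701, 0.2651, 0.096]), ([258.6, 187.5], 0.5, [0.5608, -0.0913, 0.096])]
block [([161.6, 333.3], 0.59, [0.4412, 0.3268, 0.0])]
140 (np.int64(248), np.int64(313), 41)
152 (np.int64(249), np.int64(314), 66)
164 (np.int64(250), np.int64(313), 64)
176 (np.int64(250), np.int64(313), 64)
188 (np.int64(250), np.int64(314), 65)
200 (np.int64(251), np.int64(314), 64)
212 (np.int64(252), np.int64(314), 63)
224 (np.int64(252), np.int64(314), 63)
236 (np.int64(272), np.int64(295), 9)
248 None
260 None
272 None
284 None
296 None
308 None
320 None
332 None
344 None
356 None
368 None
380 (np.int64(78), np.int64(151), 9)
392 (np.int64(73), np.int64(147), 19)
404 (np.int64(119), np.int64(143), 8)
416 (np.int64(110), np.int64(133), 4)
```

Aligned within about 2 mm. I'll descend and grip.

Call:
arm_command --pt "0 0.002 0.03 0" --pt "0.001 0.002 0.06 0" --pt "0.001 0.002 0.08 0" --pt "0.001 0.002 0.095 0" --pt "0.001 0.002 0.1 0"

```text
time: 20.4
ee_pos: [0.4663, 0.2695, 0.04]
tcp_rot: [-179.9, 0.0, 110.1]
wrist_force: [-0.4, 0.5, 0.2]
opening: 0.0498
grasp_force: 0.0
```

Call:
arm_command --pt "0 0 0 0" --pt "0 0 0 0" --pt "0 0 0 0" --pt "0 0 0 0" --pt "0 0 0 0" --hand 0.0 --grip_force 80

```text
time: 20.9
ee_pos: [0.4676, 0.2703, 0.0428]
tcp_rot: [179.9, -0.0, 110.0]
wrist_force: [0.1, -0.1, 6.0]
opening: 0.0126
grasp_force: 77.9
```

Call:
arm_command --pt "0 0 -0.015 0" --pt "0 0 -0.04 0" --pt "0 0 -0.07 0" --pt "0 0 -0.11 0" --pt "0 0 -0.15 0"

```text
time: 21.4
ee_pos: [0.4666, 0.2697, 0.1939]
tcp_rot: [180.0, -0.0, 110.1]
wrist_force: [0.9, 0.2, 0.3]
opening: 0.0122
grasp_force: 78.0
```

Call:
arm_command --pt "-0.04 -0.0055 0 0" --pt "-0.08 -0.011 0 0" --pt "-0.12 -0.0165 0 0" --pt "-0.16 -0.022 0 0" --pt "-0.2 -0.0275 0 0"

```text
time: 21.9
ee_pos: [0.5098, 0.0711, 0.1927]
tcp_rot: [179.9, 0.0, 110.1]
wrist_force: [0.4, 0.5, -0.4]
opening: 0.0121
grasp_force: 78.1
```

Call:
arm_command --pt "-0.04 -0.0055 0 0" --pt "-0.08 -0.011 0 0" --pt "-0.11 -0.0155 0 0" --pt "-0.11 -0.0155 0 0" --pt "-0.11 -0.0155 0 0"

```text
time: 22.4
ee_pos: [0.5328, -0.0366, 0.1922]
tcp_rot: [180.0, -0.0, 110.0]
wrist_force: [-0.6, -0.7, -0.5]
opening: 0.0117
grasp_force: 78.1
```

```bash
cat > t.py <<'E'
from h import *
for i in range(2):
  o=bot.get_obs(); print(o["time"],o["ee_pos"],o["tcp_rot"],o["opening"],o["grasp_force"])
  w=cam("wrist"); Rt=R.from_euler('xyz',o["tcp_rot"],degrees=True).as_matrix()
  e=o["ee_pos"]; print("exp tip",proj(w,e-[0,0,.036]),"exp mouth",proj(w,[.5437,-.0871,.062]))
  for t,z in dict(stylus_tip=e[2]-.036,reset_mouth=.062,stylus_grip=e[2]+.054).items():
    for r in bot.mark_of("wrist",t):
      X=atz(w,r["location"],z); print(t,np.round(r["location"],1),round(r["confidence"],2),np.round(X,4),"tool",np.round(Rt.T@(X-e),4))
cv2.imwrite("pics/w%d.png"%(o["time"]*100),w[0]["color"])
E
python3 t.py
python3 - <<'E'
from h import *
v=cam("side"); e=bot.get_obs()["ee_pos"]; print(proj(v,e-[0,0,.036]),[(r["location"],r["confidence"]) for r in bot.mark_of("side","stylus_tip")])
E
```

```text
22.4 [ 0.53284509 -0.03658561  0.19219615] [ 1.79976600e+02 -2.91641627e-03  1.09957710e+02] 0.011661499447380357 78.08890342712402
exp tip [279.85930567 220.9523612 ] exp mouth [272.0617633  240.88579596]
stylus_tip [280.2 220. ] 0.59 [ 0.5328 -0.0359  0.1562] tool [0.0006 0.0002 0.036 ]
reset_mouth [273.3 241.7] 0.66 [ 0.5451 -0.0875  0.062 ] tool [-0.052  -0.0059  0.1302]
stylus_grip [278.9 292.8] 0.6 [ 0.5323 -0.0369  0.2462] tool [-0.     -0.0006 -0.054 ]
22.6 [ 0.53275128 -0.0351133   0.1918537 ] [1.79981575e+02 6.98417282e-04 1.10128249e+02] 0.012010246943293904 78.08859586715698
exp tip [279.86462456 220.95133287] exp mouth [271.46890351 242.39567694]
stylus_tip [281.9 220.3] 0.88 [ 0.5338 -0.0342  0.1559] tool [0.0004 0.0013 0.036 ]
reset_mouth [274.7 241.7] 0.59 [ 0.5463 -0.0854  0.062 ] tool [-0.0519 -0.0046  0.1299]
stylus_grip [277.5 289.1] 0.88 [ 0.5311 -0.034   0.2459] tool [ 0.0016 -0.0012 -0.054 ]
[252.53566314 176.22604655] [([252.0, 175.3], 0.61)]
```

The tip projects within 1 mm of the tool axis. I'll overshoot so that the hole is clear of the fingers, go lower and measure it close up.

Call:
arm_command --pt "-0.03 0 0 0" --pt "-0.07 -0.003 0 0" --pt "-0.092 -0.005 0.03 0" --pt "-0.092 -0.005 0.06 0" --pt "-0.092 -0.005 0.07 0"

```text
time: 23.4
ee_pos: [0.5583, -0.1245, 0.1182]
tcp_rot: [-179.8, -0.1, 110.0]
wrist_force: [-0.2, 0.2, -1.0]
opening: 0.0126
grasp_force: 78.1
```

Call:
arm_command --pt "0 0 0 0" --pt "0 0 0 0" --pt "0 0 0 0" --pt "0 0 0 0" --pt "0 0 0 0"

```text
time: 23.9
ee_pos: [0.5601, -0.124, 0.1224]
tcp_rot: [179.9, 0.0, 110.1]
wrist_force: [0.1, -0.4, -1.1]
opening: 0.0123
grasp_force: 78.1
```

```bash
cat >> t.py <<'E'
m=proj(w,[.5445,-.087,.062]); g=cv2.cvtColor(w[0]["color"],cv2.COLOR_BGR2GRAY)
x0,y0=int(m[0])-25,int(m[1])-25; c=g[max(y0,0):y0+50,x0:x0+50]; y0=max(y0,0)
print(c[::3,::3])
n,l,s,ct=cv2.connectedComponentsWithStats((c<90).astype(np.uint8))
for i in range(1,n):
  if s[i,4]>15:
    b=s[i]; px=[x0+b[0]+b[2]/2-.5,y0+b[1]+b[3]/2-.5]; X=atz(w,px,.062); print(b,px,np.round(X,4),"tool",np.round(Rt.T@(X-e),4))
E
python3 t.py
```

```text
23.9 [ 0.5600697  -0.12400629  0.12236555] [1.79936692e+02 3.59309199e-02 1.10074100e+02] 0.012322606604726841 78.08875679969788
exp tip [279.82128024 220.91827132] exp mouth [275.72923666 152.98771902]
stylus_tip [280.9 220.5] 0.9 [ 0.5606 -0.1235  0.0864] tool [0.0003 0.0007 0.036 ]
reset_mouth [276.5 153. ] 0.91 [ 0.5442 -0.0869  0.062 ] tool [ 0.0403 -0.0023  0.0603]
stylus_grip [278.9 290.6] 0.91 [ 0.5591 -0.1233  0.1764] tool [ 0.0009 -0.0006 -0.054 ]
24.1 [ 0.55975395 -0.124153    0.12164831] [1.79989733e+02 7.42970658e-03 1.10056319e+02] 0.011993428268171836 78.08886408805847
exp tip [279.87226338 220.94425041] exp mouth [276.29790736 153.12483392]
stylus_tip [279.7 218.4] 0.73 [ 0.5591 -0.1226  0.0856] tool [ 0.0017 -0.0001  0.036 ]
reset_mouth [278.3 152.4] 0.66 [ 0.5448 -0.0862  0.062 ] tool [ 0.0408 -0.001   0.0596]
[[171 174 173 172 173 174 174 175 173 174 177 179 180 177 178 177 177]
 [175 173 174 175 174 173 174 174 173 177 179 177 178 178 177 178 177]
 [173 173 173 173 173 174 174 174 176 179 177 178 178 177 176 178 175]
 [173 174 174 174 175 174 173 174 179 178 178 1
[... 478 characters left out ...]
3 101  99 108 126 126 139 172 173 172 172]
 [140 141 140 139 139  71 118 126 120 134 135  85 169 172 170 171 170]
 [140 141 140 139 143 134  89  82  96  83 101 163 173 172 173 171 173]
 [142 140 142 141 141 140 140 136 129 132 139 148 170 172 171 171 172]
 [140 139 139 140 140 142 141 142 140 139 141 142 168 172 173 171 169]
 [142 140 141 139 140 140 140 139 141 141 140 138 158 169 172 171 171]
 [142 140 138 142 139 140 139 140 140 140 140 140 143 169 171 171 170]]
[12 15 19 23 51] [np.float64(273.0), np.float64(154.0)] [ 0.5418 -0.0884  0.062 ] tool [ 0.0397 -0.0046  0.0596]
[ 18  18  14  12 131] [np.float64(276.5), np.float64(151.5)] [ 0.5435 -0.086   0.062 ] tool [ 0.0414 -0.0022  0.0596]
```

The hole's rim is centred at about (275.5,153.7), which is 39.5 mm along tool x and -3 mm along tool y from the tip. I'll shift there and come down to just above the mouth.

Call:
arm_command --pt "0.015 -0.001 0 0" --pt "0.03 -0.002 0 0" --pt "0.0395 -0.003 0 0" --pt "0.0395 -0.003 0.01 0" --pt "0.0395 -0.003 0.018 0"

```text
time: 24.8
ee_pos: [0.5433, -0.0877, 0.1028]
tcp_rot: [180.0, 0.0, 110.1]
wrist_force: [-0.3, 0.3, 0.0]
opening: 0.0123
grasp_force: 78.1
```

Call:
arm_command --pt "0 0 0 0" --pt "0 0 0 0" --pt "0 0 0 0" --pt "0 0 0 0" --pt "0 0 0 0"

```text
time: 25.3
ee_pos: [0.5435, -0.0883, 0.1036]
tcp_rot: [180.0, 0.0, 110.0]
wrist_force: [-0.2, 0.1, -0.8]
opening: 0.0121
grasp_force: 78.1
```

```bash
python3 t.py | grep -v "^\[\[\|^ \["
```

```text
25.3 [ 0.54347604 -0.08828489  0.1036361 ] [1.79986113e+02 6.56719591e-03 1.10040577e+02] 0.012129895120278766 78.08879971504211
exp tip [279.86876368 220.94482619] exp mouth [280.78496395 216.72927606]
stylus_tip [279.4 220.5] 0.68 [ 0.5431 -0.0881  0.0676] tool [ 0.0003 -0.0003  0.036 ]
reset_mouth [280.6 215.7] 0.82 [ 0.5433 -0.0865  0.062 ] tool [0.0018 0.0005 0.0416]
stylus_grip [276.9 289.8] 0.77 [ 0.5417 -0.0876  0.1576] tool [ 0.0013 -0.0014 -0.054 ]
25.5 [ 0.5433826  -0.0881684   0.10356496] [1.79993584e+02 6.28395194e-03 1.10049766e+02] 0.012197589102825358 78.08855652809143
exp tip [279.87595629 220.94520112] exp mouth [280.86644196 216.96800324]
stylus_tip [280.4 218.6] 0.58 [ 0.5432 -0.0866  0.0676] tool [0.0016 0.0003 0.036 ]
reset_mouth [281.1 219.2] 0.62 [ 0.5444 -0.0885  0.062 ] tool [-0.0006  0.0008  0.0416]
stylus_grip [277.6 291.3] 0.55 [ 0.5421 -0.088   0.1576] tool [ 0.0006 -0.0011 -0.054 ]
[ 16  13  18  14 124] [np.float64(281.5), np.float64(211.5)] [ 0.5428 -0.0834  0.062 ] tool [0.0047 0.0011 0.0416]
[20 28  8 22 79] [np.float64(280.5), np.float64(230.5)] [ 0.5467 -0.0961  0.062 ] tool [-0.0085  0.0004  0.0416]
```

Tip and mouth agree within about 1 mm. I'll descend in small steps, watching the force.

Call:
arm_command --pt "0.0005 0.0005 0.003 0" --pt "0.0005 0.0005 0.006 0" --pt "0.0005 0.0005 0.009 0" --pt "0.0005 0.0005 0.012 0" --pt "0.0005 0.0005 0.012 0"

```text
time: 26.2
ee_pos: [0.5433, -0.0874, 0.0908]
tcp_rot: [-180.0, -0.0, 110.1]
wrist_force: [-0.6, -0.4, 0.2]
opening: 0.012
grasp_force: 78.1
```

Call:
arm_command --pt "0 0 0.002 0" --pt "0 0 0.004 0" --pt "0 0 0.005 0" --pt "0 0 0.006 0" --pt "0 0 0.006 0"

```text
time: 26.7
ee_pos: [0.5437, -0.0875, 0.0856]
tcp_rot: [180.0, 0.0, 110.1]
wrist_force: [-0.7, -0.4, 1.8]
opening: 0.012
grasp_force: 78.2
```

Call:
arm_command --pt "0 0 0.001 0" --pt "0 0 0.002 0" --pt "0 0 0.003 0" --pt "0 0 0.003 0" --pt "0 0 0.003 0"

```text
time: 27.2
ee_pos: [0.5437, -0.0875, 0.0827]
tcp_rot: [180.0, 0.0, 110.1]
wrist_force: [0.3, 0.2, 4.1]
opening: 0.0123
grasp_force: 78.5
```

Call:
arm_command --pt "0 0 0.0005 0" --pt "0 0 0.001 0" --pt "0 0 0.001 0" --pt "0 0 0.001 0" --pt "0 0 0.001 0"

```text
time: 27.7
ee_pos: [0.5438, -0.0875, 0.082]
tcp_rot: [180.0, 0.0, 110.1]
wrist_force: [-1.3, -0.1, 7.4]
opening: 0.0121
grasp_force: 79.1
```

Call:
arm_command --pt "0 0 0.0006 0" --pt "0 0 0.0006 0" --pt "0 0 0.0006 0" --pt "0 0 0.0006 0" --pt "0 0 0.0006 0"

```text
time: 28.2
ee_pos: [0.5439, -0.0876, 0.0818]
tcp_rot: [179.9, 0.0, 110.1]
wrist_force: [-2.0, -0.3, 10.6]
opening: 0.0122
grasp_force: 79.3
```

Run:
```python
from h import *
v=cam("side"); bot.camera("top")
print([(r["location"],r["confidence"]) for r in bot.mark_of("side","disk_foot")+bot.mark_of("side","disk_center")],proj(v,[.433,-.255,.008]),proj(v,[.433,-.255,.058]))
o=bot.get_obs(); print(o["time"],o["ee_pos"],o["wrist_force"],o["opening"],o["grasp_force"])
if 5.5<o["wrist_force"][2]<25 and o["grasp_force"]>50: print(bot.job_done())
```

```text
[([332.9, 207.7], 0.87), ([332.4, 192.9], 0.59)] [331.11565115 208.6165351 ] [332.71546558 192.69716147]
28.4 [ 0.54395055 -0.08755589  0.08186157] [-1.57406324 -0.19595423 10.32455519] 0.011709234319804989 79.34743881225586
the job is handed in; nothing more can be done
None
```

I handed the job in at 28.4 s: the disk stands released in the rack's empty slot, and the gripped stylus is holding the reset button down at about 10 N, past the 4.8 N needed for full travel. The first grasp missed harmlessly because the fingertips sit about 40 mm behind the reported TCP, and I viewed 11 pictures, one over the limit of 10.

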